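Close the clean-out cover of the bench dust collector

ROBOT

A 6-joint arm with a two-finger parallel gripper is mounted at the origin on the work surface. World frame = base frame: x ahead of the robot, y to its left, z up, the work surface at z = 0. Lengths are in mm, angles in rad, forces in N, time in s.
With the tool pointing down it reaches from about 275 to 1000 mm from the base axis. Payload 8.4 kg.
Tool frame: the origin (TCP) lies between the finger pads; the fingertips stand 22 mm ahead of it and the grasp point (between the pads) lies 3 mm ahead of it (r.nose_length is the z of the fingertips in the tool frame, in mm); z points along the fingers, y is the line along which they close (so a half turn about z gives the same grasp; the last joint's range is limited). The gripper opens to 85 mm and grips with 20 to 120 N. Pads are 22 mm wide; open, the fingers measure 114 mm over their backs; the gripper's body (76 mm by 85 mm) begins 54 mm behind the grasp point. The pads swing forward as they close: fully open they stand 13 mm farther back than shut.
Start: joints at [1.293, 0.353, 1.633, -0, 1.155, -0.002], TCP at [170.196, 601.383, 253.281] pointing down, gripper open.
Joint ranges: [-2.63, 2.63], [-0.92, 2.1], [0.06, 2.66], [-1.3, 4.44], [0, 2.69], [-3.02, 3.02]. Speed limits (rad/s): [2.22, 2.22, 2.79, 3.14, 3.14, 3.14].

INTERFACE

Orientations are given as [roll, pitch, yaw] about the fixed x, y, z axes, in that order (R = Rz(yaw) Ry(pitch) Rx(roll)).
In Python, from rig import r gives the robot as it stands.
- The arm moves only by the shell command python3 steer.py 'ROWS' [FORCE]. ROWS is rows parted by semicolons, their numbers by spaces, 1 to 5 of them, each of 7 numbers: a rotation vector rx, ry, rz in rad, then dx, dy, dz in mm, then the opening from 0.0 (shut) to 1.0 (fully open); each row shifts and turns the commanded pose from where the row before left it, along the tool's axes as they then stand; what a row does not reach is not made up. A row lasts 1/12 s, in which the tool goes at most 41.7 mm and 0.125 rad, less where a joint would pass 70% of its speed; a pose out of reach is approached as far as the arm can. The fingers move at their own pace and stop on an object; FORCE is the grip in N (left out, the last holds). Time passes only in rows, so rows that do not move let the fingers close. It prints the time, the measured TCP pose, the force, the opening and the grip force at its end.
- r.sense(): the state, without advancing time (a new reading comes with each control period).
- r.grab_frame(name): name is "side" or "top" or "wrist"; returns the picture (480x640x3 uint8, red, green, blue); there is no depth.
- r.camera_params(name): a dict with "fx", "fy", "cx", "cy" (pixels), "rvec" (rotation vector, rad) and "tvec" (3), from world to camera coordinates, as OpenCV has them. Camera axes: x right, y down, z forward; pixel columns grow to the right and rows downward; lengths in mm; the calibration is good to about 2 mm. A picture is of the moment at which its call begins: read the wrist's pose just before it. camera_params takes no time and is no camera call; for the wrist camera it gives the pose at the moment of the call.
- r.sign_off(): hands the job in; it is judged then, once.
The state is a dict: "clock": time; "qpos": joint angles; "qvel": joint speeds; "joint_efforts": joint torques, N m; "eef_pos": TCP position; "tcp_rot": TCP orientation; "contact_force": force on the tool from outside, world axes, zero at the start; "wrist_torque": the same for the moment, N m; "opening": opening from 0.0 (shut) to 1.0 (fully open); "grasp_force": force on a finger pad.
Only numpy, scipy, OpenCV 4.12 (cv2) and the standard library are available. Lean on these libraries where they do the work, as an engineer would, in place of code of your own. Each camera call takes 0.05 s, during which the arm holds its last target. There are 200 camera calls.

TASK

The dust collector has been emptied and its cover is back on its soft gasket: close it with the four wing screws. First run all four well down onto the cover, so that the gasket gives a little under each but none is tight yet; then tighten them in cross order, each followed by the one diagonally across from it, until every screw has come to its stop and the cover lies level. Never let the cover cock to one side, and leave the things around the box where they are.

Things in the scene. Friction and masses are not known exactly. Their poses are not given: they have to be found in the camera images.
- dust_box: dust collector, fixed: grey box 240 x 200 mm, top flange 256 x 216 mm, its upper face 83 mm over the bench; fan and motor on its +x end (to x +251, 118 mm high), pipe stub on its +y side (x +50, to y +145). Origin on the bench under the box's centre, x and y along its sides, z up. On the flange lie a black sponge gasket 10 mm thick (8 N/mm at each corner) and the cover
- cover: steel cover plate 216 x 176 x 8 mm, 2.4 kg, lying loose on the gasket between four locating tabs, bar handle in its middle (70 mm along x, 27 mm high). Origin: centre of its top face, 101 mm over the bench unsqueezed; axes as the box. Sinks about 2.3 mm as the screws press it. One screw tightened fully while the rest are loose tilts it 0.011 rad; over 0.0085 rad harms the gasket
- screw1: steel wing screw at x -85, y +65 mm of the box; across from screw3. Origin on its axis at the underside of the head; x along the two wings, z up. All four alike: head 22 mm across, 3 mm thick; hub 15 mm across to 10 mm over the origin; above it one flat blade of two wings, 8 mm thick, vertical faces, reaching 29 mm either side of the axis, from 10 to 32 mm over the origin (20 mm high on the axis)
- screw2: wing screw like screw1, at x -85, y -65 mm of the box; across from screw4. All four: clockwise from above tightens; each turn sinks the screw 12 mm (1.9 mm per rad, quick thread). At the start each head stands clear of the cover by a different amount: it meets the cover after 0.1 to 0.5 rad, then presses it into the gasket, and stops dead on its shoulder 1.7 rad later (1.8 to 2.2 rad in all)
- screw3: wing screw like screw1, at x +85, y -65 mm of the box; across from screw1. Torque to turn any of the four: about 0.06 N m when free, rising to 0.15 N m at most while the gasket gives, then a solid stop: pushing on a wing 15 mm from the axis takes 10 N at most, and 18 N means that the screw has bottomed
- screw4: wing screw like screw1, at x +85, y +65 mm of the box; across from screw2. Any of the four is tight when it has bottomed on its shoulder (the last 0.2 rad, 0.4 mm, is allowed). All stay where they are left
- spray_can: loose bystander: aerosol can, steel, upright, 64 mm diameter, 172 mm tall; origin at the centre of its underside
- tin: loose bystander: empty open brass tin, upright, 62 mm diameter, 55 mm tall; origin at the centre of its underside
- stone: loose bystander: polishing stone stick, 110 x 13 x 13 mm, lying on the bench along its x; origin at the centre of its underside
- insert: loose bystander: aluminium mould insert, a flat block 75 x 50 x 22 mm with small dark pockets in its top; origin at the centre of its underside
- brush: loose bystander: flat brush with a wooden handle, 160 mm long, 42 mm wide, 20 mm high, lying along its x; origin under its middle, on the bench
- parallel: loose bystander: dark steel parallel bar, 140 x 32 x 45 mm, lying along its x, 0.9 kg; origin at the centre of its underside

How it is judged:
By the outcome, as a careful person would: the job done as asked, in the order asked, and still so for the second after the job is handed in, with the robot touching nothing.
It also fails if it takes over 72 s, if anything falls off the work surface, if the arm or the gripper's body presses on something with over 40 N, if the wrist force passes 120 N, or if a joint passes its speed limit or range.

## Working session

There is one attempt and no reset: what is moved stays moved. The work goes in short steps, Python scripts to look and compute and a shell command to move; the robot and the scene stay as the last step left them, time stands still between calls to the robot, and variables do not carry over. Pictures are saved under pics/ and viewed, at most 10 in all, crops included, and the job is handed in when it is done.

```bash
ls; mkdir -p pics; python3 - <<'E'
from rig import r
import cv2
for n in ["top","side"]:
    cv2.imwrite(f"pics/{n}0.png",r.grab_frame(n)[:,:,::-1]); print(n,r.camera_params(n))
print(r.sense())
E
```

```text
pics
rig.py
steer.py
  3 rig.py
  5 steer.py
  8 total
top {'fx': 519.2847703922578, 'fy': 519.2847703922578, 'cx': 317.0119070598948, 'cy': 236.61671850863252, 'rvec': array([ 2.12334567, -2.11271325,  0.19227407]), 'tvec': array([ 47.41145075, 584.0704205 , 913.01672686])}
side {'fx': 472.11722858189654, 'fy': 472.11722858189654, 'cx': 312.7460582445872, 'cy': 238.83767020859705, 'rvec': array([ 2.12788014, -0.67569857,  0.35873019]), 'tvec': array([-429.45333787,  300.51674149,  746.20220023])}
{'clock': 0.1, 'qpos': array([ 1.29258956e+00,  3.53573562e-01,  1.63404806e+00,  1.40094280e-05,
        1.15516725e+00, -2.39442608e-03]), 'qvel': array([ 1.50018732e-04, -2.83273588e-03, -2.28369484e-03, -6.72738764e-04,
       -2.79388377e-05,  5.12095174e-04]), 'joint_efforts': array([ 1.57687793e-05, -6.06353974e+01, -3.42815244e+01, -1.88838453e-04,
        3.96558098e-03, -7.79598781e-05]), 'eef_pos': array([170.09303629, 601.01188082, 252.64506092]), 'tcp_rot': array([-3.14039647e+00, -1.56741433e-05,  2.86577464e+00]), 'contact_force': array([-0.05582897, -0.67296395, -0.18555159]), 'wrist_torque': array([ 0.02181067,  0.0164341 , -0.03253494]), 'grasp_force': 0.0, 'opening': 0.999370774861855}
```
View pics/top0.png

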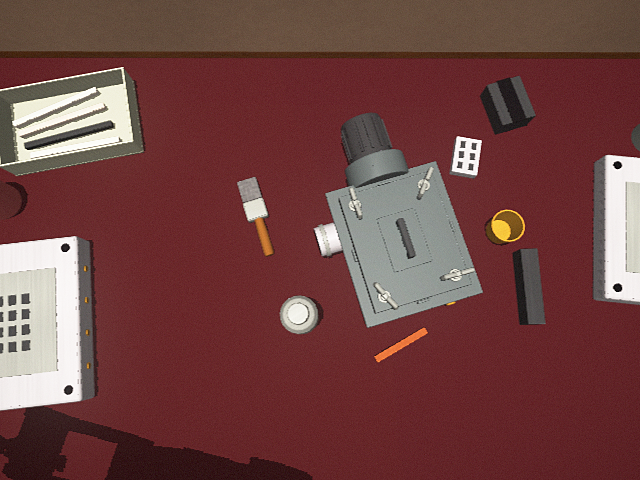

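View pics/side0.png

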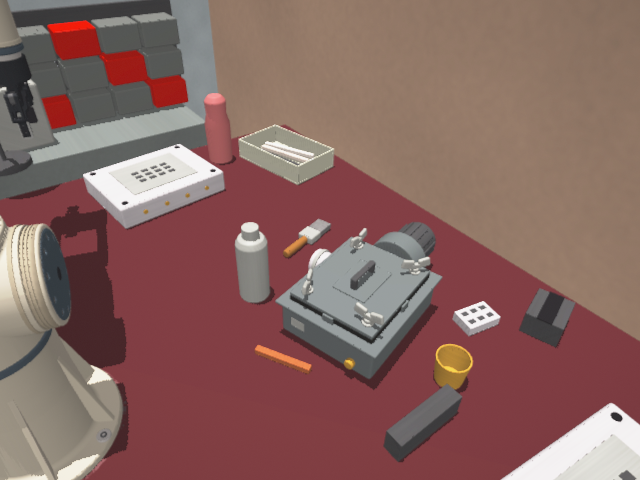

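Top view: the box's motor points up in the image and the pipe points left. Screw1 is near (385,295), screw2 (457,275), screw3 (425,183) and screw4 (354,203). The spray can is at (299,315). Next I compute the positions by casting rays.

```bash
cat > h.py <<'E'
import numpy as np, cv2
from scipy.spatial.transform import Rotation as R
def ray(P,px,z):
    """pixels (n,2) -> world xy on plane z"""
    M=R.from_rotvec(P["rvec"]).as_matrix(); c=-M.T@P["tvec"]
    px=np.atleast_2d(np.float64(px))
    d=np.c_[(px[:,0]-P["cx"])/P["fx"],(px[:,1]-P["cy"])/P["fy"],np.ones(len(px))]@M
    return (c+d*((z-c[2])/d[:,2])[:,None])[:,:2]
def proj(P,X):
    K=np.array([[P["fx"],0,P["cx"]],[0,P["fy"],P["cy"]],[0,0,1]])
    return cv2.projectPoints(np.float64(X).reshape(-1,1,3),P["rvec"],P["tvec"],K,None)[0][:,0]
E
python3 - <<'E'
from rig import r; from h import *
P=r.camera_params("top")
f=ray(P,[(328,193),(435,162),(482,292),(367,327)],83)
print(f,[np.linalg.norm(f[i]-f[(i+1)%4]) for i in range(4)])
c=f.mean(0); d=(f[0]+f[1]-f[2]-f[3]); a=np.arctan2(d[1],d[0]); print("box",c,a)
s=ray(P,[(385,295),(457,275),(425,183),(354,203)],115)
M=np.array([[np.cos(a),-np.sin(a)],[np.sin(a),np.cos(a)]])
print("screws local",(s-c)@M, "world",s)
print("can top",ray(P,(299,314),172))
W=r.camera_params("wrist"); m=R.from_rotvec(W["rvec"]).as_matrix(); st=r.sense()
T=R.from_euler("xyz",st["tcp_rot"]).as_matrix()
print("wristcam in tool",T.T@(-m.T@W["tvec"]-st["eef_pos"]),"axes",(m@T).round(2).tolist(),W["fx"])
im=cv2.imread("pics/top0.png")[140:345,310:500]
cv2.imwrite("pics/top0c.png",cv2.resize(im,None,fx=2.9,fy=2.9,interpolation=cv2.INTER_CUBIC))
E
```

```text
[[ 660.46417477   30.3307876 ]
 [ 720.83750465 -168.54543587]
 [ 479.94714984 -242.72351842]
 [ 417.70852026  -38.43176896]] [np.float64(207.83813707236422), np.float64(252.05267499454592), np.float64(213.56208912590876), np.float64(252.30655358183154)]
box [ 569.73933738 -104.84248391] 0.28736745666296815
screws local [[-83.74817005  64.11408384]
 [-85.49841235 -65.12983159]
 [ 86.12046085 -64.23860811]
 [ 86.35081068  67.81537263]] world [[ 471.2536342   -67.09413293]
 [ 506.20658792 -191.53425527]
 [ 670.53534537 -142.03787774]
 [ 633.32837198  -15.33370251]]
can top [[435.91279856  77.23212724]]
wristcam in tool [  68.23558667   -0.38741541 -120.38878728] axes [[-0.0, 1.0, 0.0], [-0.96, -0.0, -0.27], [-0.27, -0.0, 0.96]] 344.44393072943274
```

```bash
a='0 0 0 -28.8 -28.5 0 1;0 0 0 -28.8 -28.5 0 1;0 0 0 -28.8 -28.5 0 1;0 0 0 -28.8 -28.5 0 1;0 0 0 -28.8 -28.5 0 1' ; python3 steer.py '0 0 0 -28.8 -28.5 0 1;0 0 0 -28.8 -28.5 0 1;0 0 0 -28.8 -28.5 0 1;0 0 0 -28.8 -28.5 0 1;0 0 0 -28.8 -28.5 0 1'
python3 steer.py '0 0 0 -28.8 -28.5 0 1;0 0 0 -28.8 -28.5 0 1;0 0 0 -28.8 -28.5 0 1;0 0 0 -28.8 -28.5 0 1;0 0 0 -28.8 -28.5 0 1'
python3 steer.py '0 0 0 -28.8 -28.5 0 1;0 0 0 -28.8 -28.5 0 1;0 0 0 -28.8 -28.5 0 1;0 0 0 -28.8 -28.5 0 1;0 0 0 -28.8 -28.5 0 1'
python3 steer.py '0 0 0 -28.8 -28.5 0 1;0 0 0 -28.8 -28.5 0 1;0 0 0 -28.8 -28.5 0 1;0 0 0 -28.8 -28.5 0 1;0 0 0 -28.8 -28.5 0 1'
python3 steer.py '0 0 0 0 0 0 1;0 0 0 0 0 0 1'
python3 - <<'E'
from rig import r
import cv2,numpy as np,pickle
s=r.sense(); P=r.camera_params("wrist"); im=r.grab_frame("wrist")[:,:,::-1]
cv2.imwrite("pics/w1.png",im); pickle.dump(P,open("pics/w1.pkl","wb")); print(s["qpos"],s["qvel"],s["contact_force"])
E
```

```text
clock: 0.52
eef_pos: [270.2, 423.2, 252.9]
tcp_rot: [-3.141, -0.0, 2.867]
contact_force: [1.9, -0.2, 0.2]
opening: 1.0
grasp_force: 0.0
clock: 0.93
eef_pos: [370.0, 246.8, 253.3]
tcp_rot: [-3.142, 0.0, 2.866]
contact_force: [0.1, 1.1, -0.1]
opening: 0.999
grasp_force: 0.0
clock: 1.35
eef_pos: [469.9, 70.4, 253.3]
tcp_rot: [3.141, -0.0, 2.866]
contact_force: [1.5, 1.3, -0.3]
opening: 1.002
grasp_force: 0.0
clock: 1.77
eef_pos: [569.6, -106.0, 253.0]
tcp_rot: [3.142, -0.0, 2.865]
contact_force: [1.1, 0.6, 1.3]
opening: 1.002
grasp_force: 0.0
clock: 1.93
eef_pos: [569.5, -105.8, 252.5]
tcp_rot: [-3.141, -0.001, 2.863]
contact_force: [0.3, 0.5, -0.5]
opening: 1.001
grasp_force: 0.0
[-1.86212626e-01  2.83612486e-01  1.73359446e+00 -2.84355459e-05
  1.12534799e+00 -1.47816697e+00] [ 0.0426575  -0.025268    0.042474    0.01044956  0.00598869  0.01595928] [ 0.26078382  0.5253324  -0.5495478 ]
```

View pics/w1.png

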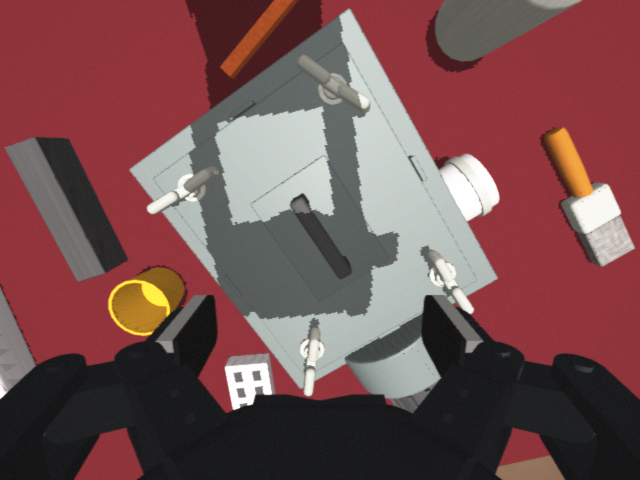

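Wrist view: screw1 at (334,88), its wing ends (302,62) and (364,103). Screw2 at (192,187), ends (152,209) and (213,172). Screw3 at (312,347), and screw4 at (442,271). I'll enlarge each screw to get its wing ends more accurately.

```bash
python3 - <<'E'
import cv2,numpy as np
im=cv2.imread("pics/w1.png"); t=[]
for u,v in [(334,88),(188,190),(312,355),(447,278)]:
    c=cv2.resize(im[v-37:v+38,u-50:u+50],(400,300),interpolation=cv2.INTER_CUBIC); t.append(c)
cv2.imwrite("pics/w1t.png",np.vstack([np.hstack(t[:2]),np.hstack(t[2:])]))
E
```

```text
(no output)
```

View pics/w1t.png

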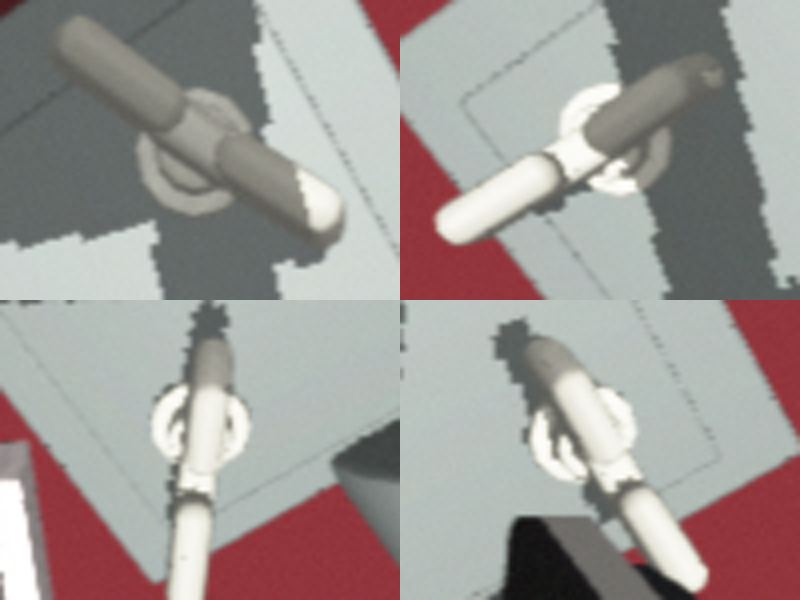

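The tile shows clear wing ends, in tile pixels: S1 (66,32)–(335,212), S2 (41,228)–(312,68), S3 (212,45) down to full-frame (308,393), S4 (140,50)–(295,283). I'll cast these onto the wing-top plane and check the midpoints and lengths.

```bash
cat >> h.py <<'E'
def loc(c,a): return c+np.array([(-85,65),(-85,-65),(85,-65),(85,65)])@np.array([[np.cos(a),np.sin(a)],[-np.sin(a),np.cos(a)]])
E
python3 - <<'E'
import pickle; from h import *
P=pickle.load(open("pics/w1.pkl","rb"))
o=[(284,51),(138,153),(262,318),(397,241)]
e=[[(66,32),(335,212)],[(41,228),(312,68)],[(212,45),(184,300)],[(140,50),(295,283)]]
hd=[(195,150),(215,138),(200,122),(183,133)]
mids=[];H=[]
for i in range(4):
    w=ray(P,np.array(e[i])/4+o[i],130); d=w[1]-w[0]
    h=ray(P,np.array(hd[i])/4+o[i],103)[0]; H.append(h); mids.append(w.mean(0))
    print(i+1,"mid",w.mean(0).round(1),"len",np.linalg.norm(d).round(1),"ang",(np.arctan2(d[1],d[0])%np.pi).round(3),"head",h.round(1))
for N in (mids,H):
    N=np.array(N); c=N.mean(0); d=N[2]+N[3]-N[0]-N[1]; a=np.arctan2(d[1],d[0])
    print(c,a,"\n",loc(c,a).round(1).tolist(),(N-loc(c,a)).round(1).tolist())
f=ray(P,[(130,170),(349,10),(497,278)],83);print("flange",f,np.linalg.norm(np.diff(f,axis=0),axis=1), (f[0]+f[2])/2)
print("can base/edges",ray(P,(457,55),5))
E
```

```text
1 mid [467.7 -66.5] len 51.5 ang 0.742 head [467.5 -66.7]
2 mid [ 505.6 -188.5] len 57.8 ang 1.797 head [ 505.9 -191.3]
3 mid [ 663.7 -139.8] len 59.5 ang 2.761 head [ 668.4 -141.3]
4 mid [627.4 -18.4] len 58.3 ang 0.346 head [631.  -16.6]
[ 566.09962868 -103.33147055] 0.2956141230771723 
 [[465.9, -65.9], [503.7, -190.3], [666.3, -140.7], [628.5, -16.4]] [[1.8, -0.6], [1.9, 1.7], [-2.6, 0.9], [-1.0, -2.0]]
[ 568.20901745 -103.98281792] 0.2982139260680089 
 [[467.9, -66.8], [506.1, -191.1], [668.6, -141.1], [630.4, -16.9]] [[-0.3, 0.1], [-0.1, -0.3], [-0.2, -0.1], [0.7, 0.3]]
flange [[ 478.54806512 -242.77248784]
 [ 416.57492459  -39.45132681]
 [ 657.44216226   34.85378271]] [212.55626237 252.06799774] [ 567.99511369 -103.95935257]
can base/edges [[458.61013348  63.88233883]]
```

```bash
cat > go.py <<'E'
import sys; from rig import r; from h import *
# go.py screw yaw z : remaining turn and shift, in tool axes after turning
S=loc(np.array([568.2,-104.0]),0.2975); i=int(sys.argv[1])-1; yaw=float(sys.argv[2]); z=float(sys.argv[3])
s=r.sense(); T=R.from_euler("xyz",s["tcp_rot"]); G=R.from_euler("xyz",[np.pi,0,yaw])
d=np.r_[S[i],z]-s["eef_pos"]
print("t",round(s["clock"],2),"rot",(T.inv()*G).as_rotvec().round(3),"dxyz after",G.inv().apply(d).round(1),"before",T.inv().apply(d).round(1),"q6",s["qpos"][5].round(3),"F",s["contact_force"].round(1),"M",s["wrist_torque"].round(3))
E
python3 steer.py '0 0 -.12 0 0 5 .4;0 0 -.12 0 0 5 .4;0 0 -.12 0 0 5 .4;0 0 -.12 0 0 5 .4;0 0 -.12 0 0 5 .4' 25
python3 steer.py '0 0 -.12 0 0 5 .4;0 0 -.12 0 0 5 .4;0 0 -.12 0 0 5 .4;0 0 -.12 0 0 5 .4;0 0 -.06 0 0 5 .4'
python3 steer.py '0 0 0 12 24 0 .4;0 0 0 12 24 0 .4;0 0 0 12 24 0 .4;0 0 0 12 24 0 .4;0 0 0 0 0 0 .4'
python3 go.py 1 3.884 140
```

```text
clock: 2.4
eef_pos: [568.4, -102.4, 228.0]
tcp_rot: [3.141, -0.0, -2.81]
contact_force: [-0.9, 0.6, -0.9]
opening: 0.402
grasp_force: 0.0
clock: 2.82
eef_pos: [568.4, -102.3, 203.1]
tcp_rot: [3.141, -0.0, -2.269]
contact_force: [0.0, -0.5, -0.3]
opening: 0.395
grasp_force: 0.0
clock: 3.23
eef_pos: [459.2, -75.7, 202.5]
tcp_rot: [3.137, -0.002, -2.276]
contact_force: [-0.7, -0.3, -0.9]
opening: 0.404
grasp_force: 0.0
t 3.23 rot [ 0.005 -0.003  0.124] dxyz after [-12.5   0.7  62.5] before [-12.7  -1.1  62.4] q6 -2.604 F [-0.7 -0.3 -0.9] M [-0.029  0.043  0.021]
```

```bash
python3 steer.py '0 0 .124 0 0 0 .4;0 0 0 -12.5 .7 15 .4;0 0 0 0 0 15 .4;0 0 0 0 0 10 .4;0 0 0 0 0 0 .4'
python3 go.py 1 3.884 140
python3 - <<'E'
from rig import r
import cv2
cv2.imwrite("pics/w2.png",r.grab_frame("wrist")[:,:,::-1])
E
```

```text
clock: 3.65
eef_pos: [472.3, -68.2, 161.5]
tcp_rot: [3.139, -0.002, -2.4]
contact_force: [-0.3, 0.7, 0.6]
opening: 0.399
grasp_force: 0.0
t 3.65 rot [ 0.003 -0.002 -0.001] dxyz after [ 2.3  4.  21.5] before [ 2.2  3.9 21.5] q6 -2.459 F [-0.3  0.7  0.6] M [ 0.028 -0.001 -0.029]
```

View pics/w2.png

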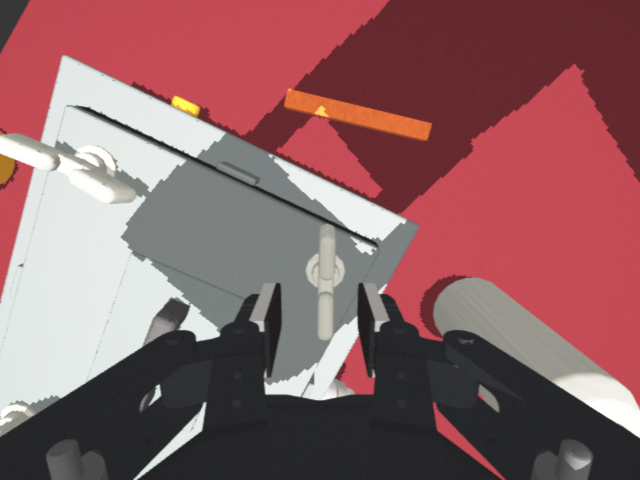

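The blade stands almost vertical between the pads, at x≈326 against a pad mid of about 319. That agrees with the computed +4 mm shift in tool y. I'll make the shift, descend and close.

```bash
python3 steer.py '0 0 0 2.2 3.9 4 .4;0 0 0 0 0 6 .4;0 0 0 0 0 6 .4;0 0 0 0 0 6 .4;0 0 0 0 0 0 .4'
python3 go.py 1 3.884 140
python3 steer.py '0 0 0 0 0 0 0;0 0 0 0 0 0 0;0 0 0 0 0 0 0;0 0 0 0 0 0 0;0 0 0 0 0 0 0' 25
python3 go.py 1 3.884 140
python3 - <<'E'
from rig import r
import cv2,numpy as np
a=cv2.resize(r.grab_frame("side")[200:360,240:453,::-1],(640,480),interpolation=cv2.INTER_CUBIC)
cv2.imwrite("pics/s2.png",a)
E
```

```text
clock: 4.12
eef_pos: [468.9, -67.8, 140.2]
tcp_rot: [3.14, -0.001, -2.402]
contact_force: [0.0, 0.5, -0.7]
opening: 0.397
grasp_force: 0.0
t 4.12 rot [ 0.001 -0.001 -0.002] dxyz after [0.1 1.4 0.2] before [0.1 1.4 0.2] q6 -2.458 F [ 0.   0.5 -0.7] M [-0.004  0.022 -0.118]
clock: 4.53
eef_pos: [468.8, -67.1, 141.4]
tcp_rot: [3.14, -0.0, -2.402]
contact_force: [-2.6, 5.1, 2.6]
opening: 0.082
grasp_force: 26.3
t 4.53 rot [ 0.002 -0.    -0.003] dxyz after [0.5 0.9 1.4] before [0.5 0.8 1.4] q6 -2.457 F [-2.6  5.1  2.6] M [ 0.826  0.485 -0.078]
```

View pics/s2.png

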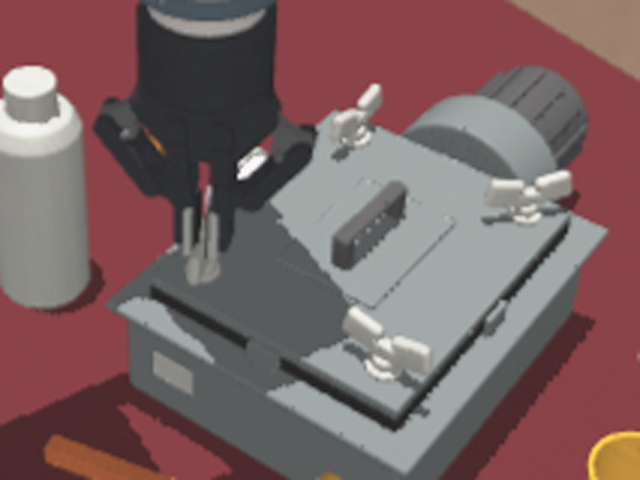

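The pads hold the blade: grip 26 N, opening 0.08 (7 mm), and the fingertips stand above the head. I'll relieve the 0.8 mm offset and run screw1 down 1.1 rad, watching the torque.

```bash
python3 steer.py '0 0 0 0 .8 0 0;0 0 .05 0 0 .1 0;0 0 .05 0 0 .1 0;0 0 .05 0 0 .1 0;0 0 .05 0 0 .1 0'
python3 go.py 1 3.884 140
python3 steer.py '0 0 .1 0 0 .2 0;0 0 .1 0 0 .2 0;0 0 .1 0 0 .2 0;0 0 .1 0 0 .2 0'
python3 go.py 1 3.884 140
python3 steer.py '0 0 .1 0 0 .2 0;0 0 .1 0 0 .2 0;0 0 .1 0 0 .2 0;0 0 .1 0 0 .2 0;0 0 .1 0 0 .2 0'
python3 go.py 1 3.884 140
```

```text
clock: 5.0
eef_pos: [468.7, -67.0, 141.1]
tcp_rot: [3.141, -0.0, -2.604]
contact_force: [-2.6, 2.4, 1.6]
opening: 0.081
grasp_force: 26.2
t 5.0 rot [ 0.001 -0.    -0.205] dxyz after [0.5 0.7 1.1] before [0.6 0.6 1.1] q6 -2.254 F [-2.6  2.4  1.6] M [0.417 0.281 0.057]
clock: 5.33
eef_pos: [468.7, -67.0, 140.3]
tcp_rot: [3.141, -0.0, -3.006]
contact_force: [-2.3, 3.2, 2.8]
opening: 0.083
grasp_force: 26.4
t 5.33 rot [ 0.001 -0.    -0.607] dxyz after [0.5 0.7 0.3] before [0.8 0.3 0.3] q6 -1.852 F [-2.3  3.2  2.8] M [0.446 0.44  0.09 ]
clock: 5.75
eef_pos: [468.7, -66.9, 139.4]
tcp_rot: [3.141, -0.001, 2.777]
contact_force: [-2.2, 3.2, 3.0]
opening: 0.085
grasp_force: 26.5
t 5.75 rot [ 1.000e-03 -0.000e+00 -1.107e+00] dxyz after [ 0.5  0.6 -0.6] before [ 0.8 -0.2 -0.6] q6 -1.352 F [-2.2  3.2  3. ] M [0.508 0.468 0.086]
```

```bash
python3 steer.py '0 0 0 0 0 0 .4;0 0 0 0 0 0 .4;0 0 0 0 0 -10 .4;0 0 0 0 0 -20 .4;0 0 0 0 0 -20 .4'
python3 go.py 3 2.761 140
```

```text
clock: 6.17
eef_pos: [468.7, -67.3, 189.9]
tcp_rot: [-3.141, -0.001, 2.784]
contact_force: [0.6, 0.2, 0.0]
opening: 0.399
grasp_force: 0.0
t 6.17 rot [-0.    -0.001  0.023] dxyz after [-213.     5.6   49.9] before [-213.1    0.6   49.7] q6 -1.359 F [0.6 0.2 0. ] M [ 0.012 -0.049 -0.018]
```

```bash
python3 steer.py '0 0 .023 0 0 0 .4;0 0 0 -35 1 0 .4;0 0 0 -35 1 0 .4;0 0 0 -35 1 0 .4;0 0 0 -35 1 0 .4'
python3 steer.py '0 0 0 -35 1 0 .4;0 0 0 -38 0 10 .4;0 0 0 0 0 10 .4;0 0 0 0 0 0 .4;0 0 0 0 0 0 .4'
python3 go.py 3 2.761 140
python3 - <<'E'
from rig import r
import cv2
cv2.imwrite("pics/w3.png",r.grab_frame("wrist")[:,:,::-1])
E
```

```text
clock: 6.58
eef_pos: [601.8, -116.5, 189.4]
tcp_rot: [-3.142, 0.001, 2.76]
contact_force: [0.7, -0.1, -0.8]
opening: 0.403
grasp_force: 0.0
clock: 7.0
eef_pos: [667.3, -141.9, 167.9]
tcp_rot: [-3.141, -0.003, 2.759]
contact_force: [1.2, -0.5, 0.5]
opening: 0.4
grasp_force: 0.0
t 7.0 rot [-0.    -0.003 -0.002] dxyz after [-0.8  1.1 27.9] before [-0.9  1.1 27.9] q6 -1.4 F [ 1.2 -0.5  0.5] M [ 0.008  0.    -0.032]
```

View pics/w3.png

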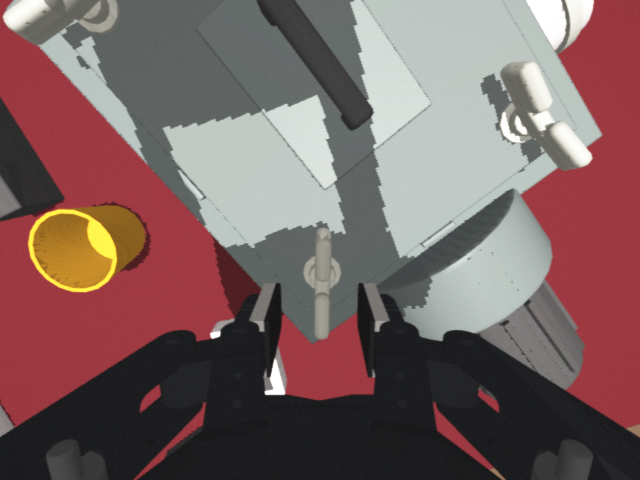

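Blade at x≈322, vertical, against a pad mid of about 319, so it matches the computed +1 mm. I'll go down, grip and turn.

```bash
python3 steer.py '0 0 0 -.8 1.1 8 .4;0 0 0 0 0 8 .4;0 0 0 0 0 8 .4;0 0 0 0 0 4 .4;0 0 0 0 0 0 .3'
python3 steer.py '0 0 0 0 0 0 0;0 0 0 0 0 0 0;0 0 0 0 0 0 0;0 0 0 0 0 0 0;0 0 0 0 0 0 0' 25
python3 go.py 3 2.761 140
```

```text
clock: 7.47
eef_pos: [668.6, -141.1, 139.7]
tcp_rot: [-3.141, -0.002, 2.759]
contact_force: [-0.4, -0.6, -0.1]
opening: 0.306
grasp_force: 0.0
clock: 7.88
eef_pos: [669.6, -141.3, 141.2]
tcp_rot: [3.141, 0.0, 2.759]
contact_force: [-1.3, 1.6, -1.4]
opening: 0.08
grasp_force: 28.7
t 7.88 rot [ 0.     0.    -0.002] dxyz after [ 1.  -0.4  1.2] before [ 1.  -0.4  1.2] q6 -1.398 F [-1.3  1.6 -1.4] M [ 0.19   0.062 -0.046]
```

```bash
python3 steer.py '0 0 .1 0 0 .2 0;0 0 .1 0 0 .2 0;0 0 .1 0 0 .2 0;0 0 .1 0 0 .2 0;0 0 .1 0 0 .2 0'
python3 go.py 3 2.761 140
python3 steer.py '0 0 .1 0 0 .2 0;0 0 .1 0 0 .2 0;0 0 .1 0 0 .2 0;0 0 .1 0 0 .2 0;0 0 .1 0 0 .2 0'
python3 steer.py '0 0 .1 0 0 .2 0'
python3 go.py 3 2.761 140
python3 steer.py '0 0 0 0 0 0 .4;0 0 0 0 0 0 .4;0 0 0 0 0 -10 .4;0 0 0 0 0 -20 .4;0 0 0 0 0 -20 .4'
python3 go.py 2 1.797 140
```

```text
clock: 8.3
eef_pos: [669.6, -141.3, 140.3]
tcp_rot: [-3.142, 0.0, 2.254]
contact_force: [-1.1, -0.5, -0.6]
opening: 0.083
grasp_force: 28.9
t 8.3 rot [-0.    -0.    -0.507] dxyz after [ 1.  -0.3  0.3] before [ 0.8 -0.7  0.3] q6 -0.893 F [-1.1 -0.5 -0.6] M [0.035 0.116 0.068]
clock: 8.72
eef_pos: [669.5, -141.4, 139.4]
tcp_rot: [-3.141, 0.0, 1.754]
contact_force: [-1.3, 0.6, 0.1]
opening: 0.086
grasp_force: 29.0
clock: 8.8
eef_pos: [669.5, -141.4, 139.2]
tcp_rot: [-3.141, 0.0, 1.654]
contact_force: [-1.5, 1.8, 1.0]
opening: 0.079
grasp_force: 29.0
t 8.8 rot [-0.    -0.    -1.107] dxyz after [ 1.  -0.2 -0.8] before [ 0.2 -1.  -0.8] q6 -0.293 F [-1.5  1.8  1. ] M [0.031 0.268 0.137]
clock: 9.22
eef_pos: [669.3, -141.4, 189.6]
tcp_rot: [-3.141, -0.0, 1.661]
contact_force: [0.8, 0.1, 0.8]
opening: 0.402
grasp_force: 0.0
t 9.22 rot [-0.001 -0.    -0.136] dxyz after [ -11.8 -170.3   49.6] before [ -34.7 -167.1   49.7] q6 -0.301 F [0.8 0.1 0.8] M [ 0.001 -0.004  0.007]
```

```bash
python3 steer.py '0 0 -.12 0 0 0 .4;0 0 -.016 -2 -33 0 .4;0 0 0 -2.4 -34 0 .4;0 0 0 -2.4 -34 0 .4;0 0 0 -2.4 -34 0 .4'
python3 steer.py '0 0 0 -2.4 -34 0 .4;0 0 0 0 0 10 .4;0 0 0 0 0 10 .4;0 0 0 0 0 0 .4;0 0 0 0 0 0 .4'
python3 go.py 2 1.797 140
python3 - <<'E'
from rig import r
import cv2
a=r.grab_frame("wrist")[180:,160:480,::-1]
cv2.imwrite("pics/w4.png",a)
E
```

```text
clock: 9.63
eef_pos: [538.8, -180.1, 189.7]
tcp_rot: [3.141, 0.001, 1.798]
contact_force: [-0.8, -0.5, -0.3]
opening: 0.402
grasp_force: 0.0
clock: 10.05
eef_pos: [508.1, -189.6, 168.7]
tcp_rot: [3.142, -0.0, 1.796]
contact_force: [0.1, 0.5, 1.1]
opening: 0.402
grasp_force: 0.0
t 10.05 rot [ 0.    -0.    -0.001] dxyz after [-0.9 -2.4 28.7] before [-0.9 -2.4 28.7] q6 -0.585 F [0.1 0.5 1.1] M [-0.048 -0.017 -0.005]
```

View pics/w4.png

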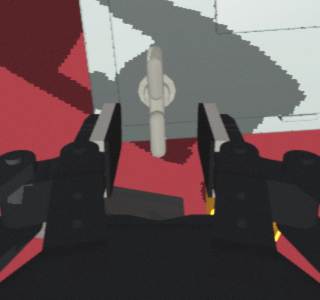

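Blade at x≈156 (crop), pad mid about 160, so it needs about −1.6 mm in tool y. I'll go down, grip and turn.

```bash
python3 steer.py '0 0 0 -.9 -1.6 8 .4;0 0 0 0 0 8 .4;0 0 0 0 0 8 .4;0 0 0 0 0 4.5 .4;0 0 0 0 0 0 .3'
python3 steer.py '0 0 0 0 0 0 0;0 0 0 0 0 0 0;0 0 0 0 0 0 0;0 0 0 0 0 0 0;0 0 0 0 0 0 0' 25
python3 go.py 2 1.797 140
python3 steer.py '0 0 .1 0 0 .2 0;0 0 .1 0 0 .2 0;0 0 .1 0 0 .2 0;0 0 .1 0 0 .2 0;0 0 .1 0 0 .2 0'
python3 go.py 2 1.797 140
python3 steer.py '0 0 .1 0 0 .2 0;0 0 .1 0 0 .2 0;0 0 .1 0 0 .2 0;0 0 .1 0 0 .2 0;0 0 .1 0 0 .2 0'
python3 steer.py '0 0 .1 0 0 .2 0'
python3 go.py 2 1.797 140
```

```text
clock: 10.52
eef_pos: [505.1, -190.5, 138.8]
tcp_rot: [-3.139, -0.001, 1.795]
contact_force: [-0.7, -0.3, -0.5]
opening: 0.307
grasp_force: 0.0
clock: 10.93
eef_pos: [506.6, -190.8, 140.3]
tcp_rot: [3.14, 0.0, 1.795]
contact_force: [5.6, 1.7, -8.8]
opening: 0.083
grasp_force: 30.2
t 10.93 rot [ 0.001  0.    -0.002] dxyz after [-0.1 -0.6  0.3] before [-0.1 -0.6  0.3] q6 -0.588 F [ 5.6  1.7 -8.8] M [ 0.193 -0.806  0.06 ]
clock: 11.35
eef_pos: [506.7, -190.8, 139.4]
tcp_rot: [3.14, -0.001, 1.29]
contact_force: [6.7, 1.7, -8.2]
opening: 0.08
grasp_force: 30.2
t 11.35 rot [ 0.002 -0.    -0.507] dxyz after [-0.1 -0.8 -0.6] before [-0.5 -0.6 -0.6] q6 -0.083 F [ 6.7  1.7 -8.2] M [ 0.339 -0.963  0.057]
clock: 11.77
eef_pos: [506.9, -190.8, 138.4]
tcp_rot: [3.14, -0.001, 0.79]
contact_force: [6.4, 2.7, -9.4]
opening: 0.081
grasp_force: 30.3
clock: 11.85
eef_pos: [506.9, -190.8, 138.2]
tcp_rot: [3.14, -0.002, 0.69]
contact_force: [6.7, 0.3, -8.9]
opening: 0.081
grasp_force: 30.3
t 11.85 rot [ 2.000e-03 -1.000e-03 -1.107e+00] dxyz after [-0.  -0.9 -1.8] before [-0.8 -0.4 -1.8] q6 0.517 F [ 6.7  0.3 -8.9] M [ 0.35  -0.966  0.079]
```

```bash
python3 steer.py '0 0 0 0 0 0 .4;0 0 0 0 0 0 .4;0 0 0 0 0 -10 .4;0 0 0 0 0 -20 .4;0 0 0 0 0 -20 .4'
python3 steer.py '0 0 .114 0 0 0 .4;0 0 .115 0 0 0 .4;0 0 .115 0 0 0 .4;0 0 0 0 0 0 .4'
python3 go.py 4 .346 140
```

```text
clock: 12.27
eef_pos: [505.3, -190.9, 189.1]
tcp_rot: [-3.14, 0.001, 0.697]
contact_force: [0.7, 1.0, 0.8]
opening: 0.405
grasp_force: 0.0
clock: 12.6
eef_pos: [506.0, -191.1, 189.4]
tcp_rot: [3.141, -0.001, 0.347]
contact_force: [0.4, 0.5, 0.4]
opening: 0.405
grasp_force: 0.0
t 12.6 rot [ 0.001 -0.001  0.001] dxyz after [ 176.2 -121.6   49.4] before [ 176.3 -121.4   49.4] q6 0.86 F [0.4 0.5 0.4] M [ 0.064  0.008 -0.02 ]
```

```bash
python3 steer.py '0 0 0 29.5 -20.2 0 .4;0 0 0 29.5 -20.2 0 .4;0 0 0 29.5 -20.2 0 .4;0 0 0 29.5 -20.2 0 .4;0 0 0 29.5 -20.2 0 .4'
python3 steer.py '0 0 0 29.5 -20.2 0 .4;0 0 0 0 0 10 .4;0 0 0 0 0 10 .4;0 0 0 0 0 0 .4;0 0 0 0 0 0 .4'
python3 go.py 4 .346 140
python3 - <<'E'
from rig import r
import cv2
a=r.grab_frame("wrist")[180:,160:480,::-1]
cv2.imwrite("pics/w5.png",a)
E
```

```text
clock: 13.02
eef_pos: [610.5, -44.1, 188.9]
tcp_rot: [3.141, -0.0, 0.356]
contact_force: [0.7, -0.2, 0.4]
opening: 0.398
grasp_force: 0.0
clock: 13.43
eef_pos: [629.0, -17.2, 167.3]
tcp_rot: [-3.141, 0.003, 0.352]
contact_force: [-0.7, 0.3, -0.6]
opening: 0.401
grasp_force: 0.0
t 13.43 rot [-0.001  0.003  0.006] dxyz after [ 1.4  0.2 27.3] before [ 1.5  0.2 27.3] q6 1.189 F [-0.7  0.3 -0.6] M [-0.023  0.071 -0.009]
```

View pics/w5.png

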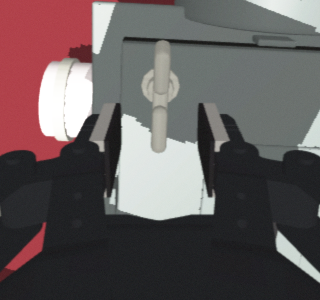

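Blade at x≈160 (crop), matching the pad mid at 160. I'll go down, grip and turn.

```bash
python3 steer.py '0 0 0 1.8 .2 8 .4;0 0 0 0 0 8 .4;0 0 0 0 0 8 .4;0 0 0 0 0 3 .4;0 0 0 0 0 0 .3'
python3 steer.py '0 0 0 0 0 0 0;0 0 0 0 0 0 0;0 0 0 0 0 0 0;0 0 0 0 0 0 0;0 0 0 0 0 0 0' 25
python3 go.py 4 .346 140
python3 steer.py '0 0 .1 0 0 .2 0;0 0 .1 0 0 .2 0;0 0 .1 0 0 .2 0;0 0 .1 0 0 .2 0;0 0 .1 0 0 .2 0'
python3 go.py 4 .346 140
python3 steer.py '0 0 .1 0 0 .2 0;0 0 .1 0 0 .2 0;0 0 .1 0 0 .2 0;0 0 .1 0 0 .2 0;0 0 .1 0 0 .2 0'
python3 steer.py '0 0 .1 0 0 .2 0'
python3 go.py 4 .346 140
```

```text
clock: 13.9
eef_pos: [631.3, -16.1, 139.8]
tcp_rot: [-3.141, 0.002, 0.351]
contact_force: [0.1, -0.9, 0.8]
opening: 0.303
grasp_force: 0.0
clock: 14.32
eef_pos: [632.5, -16.3, 141.3]
tcp_rot: [3.141, -0.0, 0.351]
contact_force: [1.7, -4.1, -4.0]
opening: 0.079
grasp_force: 29.2
t 14.32 rot [ 0.001 -0.     0.005] dxyz after [-2.2 -0.1  1.3] before [-2.2 -0.1  1.3] q6 1.193 F [ 1.7 -4.1 -4. ] M [-0.735 -0.252 -0.073]
clock: 14.73
eef_pos: [632.5, -16.8, 140.3]
tcp_rot: [3.14, -0.001, -0.154]
contact_force: [2.0, -9.1, -3.9]
opening: 0.078
grasp_force: 29.2
t 14.73 rot [ 0.002 -0.001 -0.5  ] dxyz after [-2.  -0.6  0.3] before [-2.1  0.5  0.3] q6 1.697 F [ 2.  -9.1 -3.9] M [-1.306 -0.286  0.08 ]
clock: 15.15
eef_pos: [632.4, -17.3, 139.4]
tcp_rot: [3.14, -0.002, -0.654]
contact_force: [-0.0, -10.0, -2.7]
opening: 0.081
grasp_force: 29.4
clock: 15.23
eef_pos: [632.3, -17.4, 139.2]
tcp_rot: [3.14, -0.002, -0.754]
contact_force: [0.0, -11.1, -1.4]
opening: 0.083
grasp_force: 29.4
t 15.23 rot [ 2.0e-03 -1.0e-03 -1.1e+00] dxyz after [-1.6 -1.1 -0.8] before [-1.7  1.  -0.8] q6 2.297 F [  0.  -11.1  -1.4] M [-1.803 -0.098  0.145]
```

```bash
python3 steer.py '0 0 0 0 0 0 .4;0 0 0 0 0 0 .4;0 0 0 0 0 -10 .4;0 0 0 0 0 -20 .4;0 0 0 0 0 -20 .4'
python3 steer.py '0 0 -.12 0 0 0 .4;0 0 -.12 0 0 0 .4;0 0 -.12 0 0 0 .4;0 0 -.12 0 0 0 .4;0 0 -.12 0 0 0 .4'
python3 steer.py '0 0 -.12 0 0 0 .4;0 0 -.12 0 0 0 .4;0 0 -.12 0 0 0 .4;0 0 -.12 0 0 0 .4;0 0 -.12 0 0 0 .4'
python3 steer.py '0 0 -.12 0 0 0 .4;0 0 -.12 0 0 0 .4;0 0 0 0 0 0 .4'
python3 go.py 2 .69 138
```

```text
clock: 15.65
eef_pos: [631.8, -15.3, 189.7]
tcp_rot: [3.141, 0.001, -0.747]
contact_force: [0.9, 0.4, 0.8]
opening: 0.4
grasp_force: 0.0
clock: 16.07
eef_pos: [632.4, -15.3, 190.2]
tcp_rot: [-3.141, -0.001, -0.141]
contact_force: [0.4, 0.1, -0.1]
opening: 0.4
grasp_force: 0.0
clock: 16.48
eef_pos: [632.4, -15.3, 190.0]
tcp_rot: [-3.141, -0.001, 0.459]
contact_force: [-0.0, -0.5, 0.6]
opening: 0.402
grasp_force: 0.0
clock: 16.73
eef_pos: [632.4, -15.4, 190.0]
tcp_rot: [3.141, -0.001, 0.698]
contact_force: [-0.1, 0.4, 0.8]
opening: 0.399
grasp_force: 0.0
t 16.73 rot [ 0.    -0.001  0.008] dxyz after [-209.4   55.    52. ] before [-209.8   53.3   51.8] q6 0.846 F [-0.1  0.4  0.8] M [ 0.033 -0.009 -0.049]
```

```bash
python3 steer.py '0 0 .008 -34.8 9.2 0 .4;0 0 0 -34.8 9.2 0 .4;0 0 0 -34.8 9.2 0 .4;0 0 0 -34.8 9.2 0 .4;0 0 0 -34.8 9.2 0 .4'
python3 steer.py '0 0 0 -34.8 9.2 0 .4;0 0 0 0 0 10 .4;0 0 0 0 0 10 .4;0 0 0 0 0 0 .4;0 0 0 0 0 0 .4'
python3 go.py 2 .69 138
```

```text
clock: 17.15
eef_pos: [525.6, -162.2, 189.7]
tcp_rot: [3.141, -0.001, 0.68]
contact_force: [-0.3, -0.4, -0.2]
opening: 0.397
grasp_force: 0.0
clock: 17.57
eef_pos: [505.5, -189.7, 168.6]
tcp_rot: [-3.14, 0.0, 0.682]
contact_force: [-0.3, -0.8, -0.1]
opening: 0.404
grasp_force: 0.0
t 17.57 rot [-0.001  0.    -0.008] dxyz after [-0.5  1.4 30.6] before [-0.5  1.4 30.6] q6 0.526 F [-0.3 -0.8 -0.1] M [ 0.024  0.012 -0.   ]
```

```bash
python3 steer.py '0 0 -.008 0 1.3 8 .4;0 0 0 0 0 8 .4;0 0 0 0 0 8 .4;0 0 0 0 0 6 .4;0 0 0 0 0 0 .3'
python3 steer.py '0 0 0 0 0 0 0;0 0 0 0 0 0 0;0 0 0 0 0 0 0;0 0 0 0 0 0 0;0 0 0 0 0 0 0' 30
python3 go.py 2 .69 138
python3 steer.py '0 0 .1 0 0 .2 0;0 0 .1 0 0 .2 0;0 0 .1 0 0 .2 0;0 0 .1 0 0 .2 0;0 0 .1 0 0 .2 0'
python3 go.py 2 .69 138
python3 steer.py '0 0 .06 0 0 .1 0;0 0 .06 0 0 .1 0;0 0 .06 0 0 .1 0'
python3 go.py 2 .69 138
```

```text
clock: 17.98
eef_pos: [505.3, -191.0, 137.2]
tcp_rot: [-3.139, 0.001, 0.691]
contact_force: [-0.0, 0.2, 0.7]
opening: 0.305
grasp_force: 0.0
clock: 18.4
eef_pos: [506.1, -191.7, 138.9]
tcp_rot: [3.141, -0.0, 0.691]
contact_force: [2.5, 0.7, -7.2]
opening: 0.077
grasp_force: 32.9
t 18.4 rot [ 0.    -0.     0.001] dxyz after [ 0.3 -0.5  0.9] before [ 0.3 -0.5  0.9] q6 0.515 F [ 2.5  0.7 -7.2] M [-0.03  -0.248 -0.02 ]
clock: 18.82
eef_pos: [506.0, -191.3, 138.1]
tcp_rot: [-3.141, 0.0, 0.186]
contact_force: [0.4, 1.6, -2.8]
opening: 0.084
grasp_force: 33.2
t 18.82 rot [-0.001 -0.    -0.504] dxyz after [ 0.1 -0.2  0.1] before [ 0.  -0.2  0.1] q6 1.02 F [ 0.4  1.6 -2.8] M [ 0.408 -0.139  0.145]
clock: 19.07
eef_pos: [506.0, -191.2, 137.7]
tcp_rot: [-3.141, 0.0, 0.008]
contact_force: [1.5, 3.1, -4.2]
opening: 0.081
grasp_force: 33.1
t 19.07 rot [-0.001 -0.    -0.682] dxyz after [ 0.1 -0.1 -0.3] before [-0.  -0.1 -0.3] q6 1.198 F [ 1.5  3.1 -4.2] M [ 0.525 -0.24   0.115]
```

```bash
python3 steer.py '0 0 .05 0 0 .1 0;0 0 .05 0 0 .1 0'
python3 go.py 2 .69 138
python3 steer.py '0 0 .05 0 0 .1 0'
python3 go.py 2 .69 138
python3 steer.py '0 0 .05 0 0 .1 0'
python3 go.py 2 .69 138
```

```text
clock: 19.23
eef_pos: [506.0, -191.1, 137.5]
tcp_rot: [-3.141, 0.0, -0.092]
contact_force: [1.1, 3.5, -3.0]
opening: 0.08
grasp_force: 33.2
t 19.23 rot [-0.001 -0.    -0.782] dxyz after [ 0.  -0.  -0.5] before [-0.  -0.  -0.5] q6 1.298 F [ 1.1  3.5 -3. ] M [ 0.618 -0.142  0.16 ]
clock: 19.32
eef_pos: [506.0, -191.1, 137.5]
tcp_rot: [-3.141, 0.0, -0.141]
contact_force: [-0.2, 3.8, -2.2]
opening: 0.085
grasp_force: 35.7
t 19.32 rot [-0.001  0.    -0.831] dxyz after [ 0.  -0.  -0.5] before [ 0.  -0.  -0.5] q6 1.347 F [-0.2  3.8 -2.2] M [ 0.632 -0.101  0.565]
clock: 19.4
eef_pos: [506.0, -191.1, 137.5]
tcp_rot: [-3.141, 0.0, -0.191]
contact_force: [-0.5, 4.6, 0.0]
opening: 0.08
grasp_force: 48.2
t 19.4 rot [-0.001  0.    -0.881] dxyz after [ 0.  -0.1 -0.5] before [-0.  -0.1 -0.5] q6 1.397 F [-0.5  4.6  0. ] M [ 0.696 -0.098  0.917]
```

Screw2 bottomed: the torque jumped from 0.16 to 0.57 and then 0.92 N m after about 0.81 rad. Next is the diagonal one, screw4.

```bash
python3 steer.py '0 0 -.07 0 0 0 .4;0 0 0 0 0 0 .4;0 0 0 0 0 -10 .4;0 0 0 0 0 -20 .4;0 0 -.109 0 0 -20 .4'
python3 steer.py '0 0 -.12 0 0 0 .4;0 0 -.12 0 0 0 .4;0 0 -.12 0 0 0 .4;0 0 -.12 0 0 0 .4;0 0 -.12 0 0 0 .4'
python3 steer.py '0 0 -.12 0 0 0 .4;0 0 -.12 0 0 0 .4;0 0 -.12 0 0 0 .4;0 0 -.12 0 0 0 .4;0 0 -.12 0 0 0 .4'
python3 steer.py '0 0 -.12 0 0 0 .4;0 0 -.12 0 0 0 .4;0 0 -.12 0 0 0 .4;0 0 -.12 0 0 0 .4;0 0 -.12 0 0 0 .4'
python3 steer.py '0 0 -.12 0 0 0 .4;0 0 -.12 0 0 0 .4;0 0 -.12 0 0 0 .4;0 0 -.12 0 0 0 .4;0 0 -.12 0 0 0 .4'
python3 go.py 4 2.388 138
```

```text
clock: 19.82
eef_pos: [505.8, -191.6, 188.2]
tcp_rot: [-3.141, 0.001, -0.014]
contact_force: [0.2, -0.2, -0.8]
opening: 0.4
grasp_force: 0.0
clock: 20.23
eef_pos: [506.4, -191.8, 188.5]
tcp_rot: [3.14, -0.001, 0.594]
contact_force: [0.1, 0.1, -0.2]
opening: 0.398
grasp_force: 0.0
clock: 20.65
eef_pos: [506.4, -191.8, 188.4]
tcp_rot: [3.14, 0.0, 1.194]
contact_force: [0.0, 0.9, -0.4]
opening: 0.404
grasp_force: 0.0
clock: 21.07
eef_pos: [506.4, -191.8, 188.4]
tcp_rot: [3.141, 0.001, 1.794]
contact_force: [0.1, -0.0, 0.1]
opening: 0.397
grasp_force: 0.0
clock: 21.48
eef_pos: [506.4, -191.8, 188.4]
tcp_rot: [3.141, 0.001, 2.394]
contact_force: [0.9, -0.1, -0.1]
opening: 0.401
grasp_force: 0.0
t 21.48 rot [0.    0.001 0.006] dxyz after [ 29.2 212.4  50.4] before [ 28.  212.6  50.5] q6 -1.188 F [ 0.9 -0.1 -0.1] M [ 0.023 -0.019  0.022]
```

```bash
python3 steer.py '0 0 0 4.7 35.5 0 .4;0 0 0 4.7 35.5 0 .4;0 0 0 4.7 35.5 0 .4;0 0 0 4.7 35.5 0 .4;0 0 0 4.7 35.5 0 .4'
python3 steer.py '0 0 0 4.7 35.5 0 .4;0 0 0 0 0 10 .4;0 0 0 0 0 10 .4;0 0 0 0 0 0 .4;0 0 0 0 0 0 .4'
python3 go.py 4 2.388 138
```

```text
clock: 21.9
eef_pos: [611.3, -44.6, 188.6]
tcp_rot: [3.141, 0.001, 2.388]
contact_force: [0.7, -1.0, 0.1]
opening: 0.401
grasp_force: 0.0
clock: 22.32
eef_pos: [629.6, -17.7, 166.7]
tcp_rot: [-3.14, -0.002, 2.388]
contact_force: [-0.4, -0.6, -0.6]
opening: 0.4
grasp_force: 0.0
t 22.32 rot [-0.002 -0.002  0.   ] dxyz after [-0.   1.1 28.7] before [-0.1  1.1 28.7] q6 -0.848 F [-0.4 -0.6 -0.6] M [-0.026  0.016 -0.03 ]
```

```bash
python3 steer.py '0 0 0 -.8 1.6 8 .4;0 0 0 0 0 8 .4;0 0 0 0 0 8 .4;0 0 0 0 0 4 .4;0 0 0 0 0 0 .3'
python3 steer.py '0 0 0 0 0 0 0;0 0 0 0 0 0 0;0 0 0 0 0 0 0;0 0 0 0 0 0 0;0 0 0 0 0 0 0' 30
python3 go.py 4 2.388 138
python3 steer.py '0 0 .1 0 0 .2 0;0 0 .1 0 0 .2 0;0 0 .1 0 0 .2 0;0 0 .1 0 0 .2 0;0 0 .1 0 0 .2 0'
python3 go.py 4 2.388 138
python3 steer.py '0 0 .05 0 0 .1 0;0 0 .05 0 0 .1 0;0 0 .05 0 0 .1 0'
python3 go.py 4 2.388 138
```

```text
clock: 22.73
eef_pos: [631.7, -16.4, 137.8]
tcp_rot: [-3.14, -0.002, 2.389]
contact_force: [-0.1, 0.5, -0.2]
opening: 0.301
grasp_force: 0.0
clock: 23.15
eef_pos: [631.8, -17.0, 139.3]
tcp_rot: [-3.139, -0.0, 2.39]
contact_force: [-2.9, -4.5, -0.4]
opening: 0.082
grasp_force: 32.9
t 23.15 rot [-0.002 -0.     0.002] dxyz after [ 1.1 -0.9  1.3] before [ 1.1 -0.8  1.3] q6 -0.847 F [-2.9 -4.5 -0.4] M [-0.805  0.5   -0.05 ]
clock: 23.57
eef_pos: [631.7, -17.2, 138.4]
tcp_rot: [-3.139, 0.001, 1.885]
contact_force: [-3.9, -5.4, 1.9]
opening: 0.079
grasp_force: 33.1
t 23.57 rot [-0.003  0.    -0.503] dxyz after [ 1.1 -0.7  0.4] before [ 0.6 -1.1  0.4] q6 -0.342 F [-3.9 -5.4  1.9] M [-0.854  0.695  0.123]
clock: 23.82
eef_pos: [631.6, -17.2, 138.1]
tcp_rot: [-3.139, 0.001, 1.738]
contact_force: [-3.6, -4.9, 0.8]
opening: 0.085
grasp_force: 33.1
t 23.82 rot [-0.003  0.    -0.65 ] dxyz after [ 1.  -0.7  0.1] before [ 0.4 -1.2  0.1] q6 -0.195 F [-3.6 -4.9  0.8] M [-0.943  0.701  0.183]
```

```bash
python3 steer.py '0 0 .05 0 0 .1 0'; python3 go.py 4 2.388 138
python3 steer.py '0 0 .05 0 0 .1 0'; python3 go.py 4 2.388 138
python3 steer.py '0 0 .05 0 0 .1 0'; python3 go.py 4 2.388 138
```

```text
clock: 23.9
eef_pos: [631.6, -17.2, 138.0]
tcp_rot: [-3.139, 0.001, 1.688]
contact_force: [-4.3, -5.5, 1.0]
opening: 0.078
grasp_force: 33.1
t 23.9 rot [-0.003  0.    -0.7  ] dxyz after [ 1.  -0.6 -0. ] before [ 0.4 -1.1 -0. ] q6 -0.145 F [-4.3 -5.5  1. ] M [-0.939  0.725  0.113]
clock: 23.98
eef_pos: [631.6, -17.2, 137.9]
tcp_rot: [-3.139, 0.002, 1.638]
contact_force: [-4.9, -5.7, 1.7]
opening: 0.076
grasp_force: 33.1
t 23.98 rot [-0.003  0.001 -0.75 ] dxyz after [ 1.  -0.6 -0.1] before [ 0.3 -1.1 -0.1] q6 -0.095 F [-4.9 -5.7  1.7] M [-0.96   0.681  0.095]
clock: 24.07
eef_pos: [631.5, -17.2, 137.8]
tcp_rot: [-3.139, 0.002, 1.588]
contact_force: [-5.2, -6.0, 1.5]
opening: 0.079
grasp_force: 33.2
t 24.07 rot [-0.003  0.001 -0.8  ] dxyz after [ 1.  -0.6 -0.2] before [ 0.3 -1.1 -0.2] q6 -0.045 F [-5.2 -6.   1.5] M [-0.967  0.751  0.154]
```

```bash
python3 steer.py '0 0 .05 0 0 .1 0'; python3 go.py 4 2.388 138
python3 steer.py '0 0 .05 0 0 .1 0'; python3 go.py 4 2.388 138|cut -c 1-200
```

```text
clock: 24.15
eef_pos: [631.5, -17.2, 137.7]
tcp_rot: [-3.139, 0.002, 1.538]
contact_force: [-4.1, -5.9, 1.9]
opening: 0.077
grasp_force: 33.2
t 24.15 rot [-0.003  0.001 -0.85 ] dxyz after [ 1.  -0.6 -0.3] before [ 0.2 -1.1 -0.3] q6 0.005 F [-4.1 -5.9  1.9] M [-0.962  0.753  0.153]
clock: 24.23
eef_pos: [631.5, -17.2, 137.6]
tcp_rot: [-3.139, 0.002, 1.488]
contact_force: [-5.6, -5.2, 2.3]
opening: 0.078
grasp_force: 33.2
t 24.23 rot [-0.003  0.001 -0.9  ] dxyz after [ 1.  -0.6 -0.4] before [ 0.2 -1.1 -0.4] q6 0.055 F [-5.6 -5.2  2.3] M [-0.956  0.8    0.184]
```

```bash
python3 steer.py '0 0 .05 0 0 .1 0'; python3 go.py 4 2.388 138
```

```text
clock: 24.32
eef_pos: [631.5, -17.2, 137.6]
tcp_rot: [-3.139, 0.002, 1.438]
contact_force: [-4.9, -5.5, 1.4]
opening: 0.072
grasp_force: 33.2
t 24.32 rot [-0.003  0.001 -0.95 ] dxyz after [ 0.9 -0.5 -0.4] before [ 0.1 -1.1 -0.4] q6 0.105 F [-4.9 -5.5  1.4] M [-0.987  0.822  0.237]
```

```bash
python3 steer.py '0 0 .05 0 0 .1 0'; python3 go.py 4 2.388 138
```

```text
clock: 24.4
eef_pos: [631.5, -17.2, 137.5]
tcp_rot: [-3.139, 0.002, 1.388]
contact_force: [-5.3, -4.8, 3.9]
opening: 0.081
grasp_force: 38.2
t 24.4 rot [-0.003  0.001 -1.   ] dxyz after [ 1.  -0.5 -0.5] before [ 0.1 -1.1 -0.5] q6 0.155 F [-5.3 -4.8  3.9] M [-0.846  0.922  0.674]
```

Screw4 bottomed (0.24 → 0.67 N m, about 0.96 rad). Now screw1.

```bash
python3 steer.py '0 0 -.03 0 0 0 .4;0 0 0 0 0 0 .4;0 0 0 0 0 -10 .4;0 0 0 0 0 -20 .4;0 0 -.039 0 0 -20 .4'
python3 steer.py '0 0 -.12 0 0 0 .4;0 0 -.12 0 0 0 .4;0 0 -.12 0 0 0 .4;0 0 -.12 0 0 0 .4;0 0 -.12 0 0 0 .4'
python3 steer.py '0 0 -.12 0 0 0 .4;0 0 -.12 0 0 0 .4;0 0 -.12 0 0 0 .4;0 0 -.12 0 0 0 .4;0 0 -.12 0 0 0 .4'
python3 steer.py '0 0 -.12 0 0 0 .4;0 0 0 0 0 0 .4'
python3 go.py 1 2.777 138
```

```text
clock: 24.82
eef_pos: [632.4, -16.0, 188.1]
tcp_rot: [-3.141, 0.0, 1.458]
contact_force: [-0.4, -0.3, -0.3]
opening: 0.4
grasp_force: 0.0
clock: 25.23
eef_pos: [633.1, -16.0, 188.5]
tcp_rot: [3.14, 0.001, 2.064]
contact_force: [-0.6, -0.6, -0.6]
opening: 0.4
grasp_force: 0.0
clock: 25.65
eef_pos: [633.1, -16.0, 188.4]
tcp_rot: [3.141, 0.001, 2.664]
contact_force: [0.3, -0.9, 0.4]
opening: 0.399
grasp_force: 0.0
clock: 25.82
eef_pos: [633.1, -16.1, 188.3]
tcp_rot: [3.141, 0.001, 2.784]
contact_force: [-0.1, -0.3, -0.4]
opening: 0.4
grasp_force: 0.0
t 25.82 rot [0.    0.001 0.007] dxyz after [ 136.3 -106.3   50.3] before [ 137.  -105.4   50.2] q6 -1.241 F [-0.1 -0.3 -0.4] M [-0.029  0.044 -0.031]
```

```bash
python3 steer.py '0 0 .007 27.1 -21.2 0 .4;0 0 0 27.1 -21.2 0 .4;0 0 0 27.1 -21.2 0 .4;0 0 0 27.1 -21.2 0 .4;0 0 0 27.1 -21.2 0 .4'
python3 steer.py '0 0 0 0 0 10 .4;0 0 0 0 0 10 .4;0 0 0 0 0 0 .4;0 0 0 0 0 0 .4'
python3 go.py 1 2.777 138
```

```text
clock: 26.23
eef_pos: [466.8, -66.5, 187.8]
tcp_rot: [3.141, 0.001, 2.767]
contact_force: [1.1, -0.0, 0.7]
opening: 0.403
grasp_force: 0.0
clock: 26.57
eef_pos: [469.0, -66.1, 167.2]
tcp_rot: [3.141, 0.0, 2.77]
contact_force: [-1.4, -0.0, 0.7]
opening: 0.399
grasp_force: 0.0
t 26.57 rot [ 0.     0.    -0.007] dxyz after [ 0.8 -1.1 29.2] before [ 0.8 -1.1 29.2] q6 -1.343 F [-1.4 -0.   0.7] M [0.016 0.052 0.008]
```

```bash
python3 steer.py '0 0 -.007 .2 -.9 8 .4;0 0 0 0 0 8 .4;0 0 0 0 0 8 .4;0 0 0 0 0 4.5 .4;0 0 0 0 0 0 .3'
python3 steer.py '0 0 0 0 0 0 0;0 0 0 0 0 0 0;0 0 0 0 0 0 0;0 0 0 0 0 0 0;0 0 0 0 0 0 0' 30
python3 go.py 1 2.777 138
python3 steer.py '0 0 .1 0 0 .2 0;0 0 .1 0 0 .2 0;0 0 .1 0 0 .2 0;0 0 .1 0 0 .2 0;0 0 .1 0 0 .2 0'
python3 go.py 1 2.777 138
python3 steer.py '0 0 .06 0 0 .1 0;0 0 .06 0 0 .1 0;0 0 .06 0 0 .1 0'
python3 go.py 1 2.777 138
```

```text
clock: 26.98
eef_pos: [466.8, -66.8, 137.3]
tcp_rot: [-3.141, -0.002, 2.779]
contact_force: [0.1, 0.2, -0.8]
opening: 0.298
grasp_force: 0.0
clock: 27.4
eef_pos: [467.7, -66.6, 138.8]
tcp_rot: [3.141, 0.0, 2.778]
contact_force: [2.5, 4.5, -6.1]
opening: 0.079
grasp_force: 32.7
t 27.4 rot [0.001 0.    0.001] dxyz after [-0.3 -0.1  0.8] before [-0.3 -0.1  0.8] q6 -1.353 F [ 2.5  4.5 -6.1] M [ 0.837 -0.348 -0.027]
clock: 27.82
eef_pos: [467.9, -66.3, 137.9]
tcp_rot: [3.14, -0.0, 2.273]
contact_force: [3.4, 8.9, -5.9]
opening: 0.078
grasp_force: 32.8
t 27.82 rot [ 0.002 -0.    -0.504] dxyz after [-0.1 -0.5 -0.1] before [-0.4 -0.4 -0.1] q6 -0.849 F [ 3.4  8.9 -5.9] M [ 1.368 -0.533  0.112]
clock: 28.07
eef_pos: [468.0, -66.2, 137.5]
tcp_rot: [3.14, -0.001, 2.095]
contact_force: [3.4, 8.9, -6.5]
opening: 0.083
grasp_force: 32.6
t 28.07 rot [ 0.002 -0.    -0.682] dxyz after [-0.1 -0.6 -0.5] before [-0.5 -0.4 -0.5] q6 -0.671 F [ 3.4  8.9 -6.5] M [ 1.476 -0.581  0.074]
```

```bash
python3 steer.py '0 0 .05 0 0 .1 0;0 0 .05 0 0 .1 0'; python3 go.py 1 2.777 138
python3 steer.py '0 0 .05 0 0 .1 0'; python3 go.py 1 2.777 138
```

```text
clock: 28.23
eef_pos: [468.1, -66.1, 137.4]
tcp_rot: [3.14, -0.001, 1.996]
contact_force: [4.0, 8.8, -6.2]
opening: 0.082
grasp_force: 32.7
t 28.23 rot [ 0.002 -0.    -0.781] dxyz after [-0.  -0.7 -0.6] before [-0.5 -0.5 -0.7] q6 -0.571 F [ 4.   8.8 -6.2] M [ 1.564 -0.589  0.14 ]
clock: 28.32
eef_pos: [468.2, -66.1, 137.3]
tcp_rot: [3.14, -0.001, 1.946]
contact_force: [3.8, 10.0, -7.5]
opening: 0.08
grasp_force: 32.7
t 28.32 rot [ 0.002 -0.    -0.831] dxyz after [ 0.  -0.7 -0.7] before [-0.5 -0.5 -0.7] q6 -0.521 F [ 3.8 10.  -7.5] M [ 1.567 -0.649  0.107]
```

```bash
python3 steer.py '0 0 .05 0 0 .1 0'; python3 go.py 1 2.777 138
```

```text
clock: 28.4
eef_pos: [468.2, -66.1, 137.2]
tcp_rot: [3.14, -0.001, 1.896]
contact_force: [3.2, 10.8, -3.2]
opening: 0.079
grasp_force: 36.1
t 28.4 rot [ 0.002 -0.    -0.881] dxyz after [ 0.  -0.8 -0.8] before [-0.6 -0.5 -0.8] q6 -0.471 F [ 3.2 10.8 -3.2] M [ 1.686 -0.502  0.581]
```

Screw1 bottomed (0.11 → 0.58 N m). Last is screw3, diagonally across.

```bash
python3 steer.py '0 0 -.03 0 0 0 .4;0 0 0 0 0 0 .4;0 0 0 0 0 -10 .4;0 0 0 0 0 -20 .4;0 0 0 0 0 -20 .4'
python3 steer.py '0 0 .1 0 0 0 .4;0 0 .1 0 0 0 .4;0 0 .072 0 0 0 .4;0 0 0 0 0 0 .4'
python3 go.py 3 1.654 138
```

```text
clock: 28.82
eef_pos: [467.1, -67.2, 188.0]
tcp_rot: [-3.14, -0.0, 1.928]
contact_force: [0.3, 0.4, 0.4]
opening: 0.398
grasp_force: 0.0
clock: 29.15
eef_pos: [467.8, -67.3, 188.2]
tcp_rot: [3.14, 0.001, 1.653]
contact_force: [-0.1, -0.3, -0.3]
opening: 0.402
grasp_force: 0.0
t 29.15 rot [ 0.001  0.001 -0.001] dxyz after [-90.4 193.9  50.2] before [-90.2 193.9  50.5] q6 -0.228 F [-0.1 -0.3 -0.3] M [-0.046  0.029 -0.052]
```

```bash
python3 steer.py '0 0 0 -15.1 32.4 0 .4;0 0 0 -15.1 32.4 0 .4;0 0 0 -15.1 32.4 0 .4;0 0 0 -15.1 32.4 0 .4;0 0 0 -15.1 32.4 0 .4'
python3 steer.py '0 0 0 -15.1 32.4 0 .4;0 0 0 0 0 10 .4;0 0 0 0 0 10 .4;0 0 0 0 0 0 .4;0 0 0 0 0 0 .4'
python3 go.py 3 1.654 138
```

```text
clock: 29.57
eef_pos: [636.9, -129.2, 187.7]
tcp_rot: [3.141, 0.0, 1.659]
contact_force: [0.2, 0.0, -0.3]
opening: 0.399
grasp_force: 0.0
clock: 29.98
eef_pos: [667.2, -140.2, 166.2]
tcp_rot: [-3.139, -0.001, 1.658]
contact_force: [1.1, 0.5, 0.5]
opening: 0.399
grasp_force: 0.0
t 29.98 rot [-0.003 -0.001  0.004] dxyz after [-1.2  1.2 28.2] before [-1.2  1.3 28.2] q6 -0.296 F [1.1 0.5 0.5] M [ 0.024  0.01  -0.014]
```

```bash
python3 steer.py '0 0 .004 -1.2 1.9 8 .4;0 0 0 0 0 8 .4;0 0 0 0 0 8 .4;0 0 0 0 0 4 .4;0 0 0 0 0 0 .3'
python3 steer.py '0 0 0 0 0 0 0;0 0 0 0 0 0 0;0 0 0 0 0 0 0;0 0 0 0 0 0 0;0 0 0 0 0 0 0' 30
python3 go.py 3 1.654 138
python3 steer.py '0 0 .1 0 0 .2 0;0 0 .1 0 0 .2 0;0 0 .1 0 0 .2 0;0 0 .1 0 0 .2 0;0 0 .1 0 0 .2 0'
python3 go.py 3 1.654 138
python3 steer.py '0 0 .05 0 0 .1 0;0 0 .05 0 0 .1 0;0 0 .05 0 0 .1 0'
python3 go.py 3 1.654 138
```

```text
clock: 30.4
eef_pos: [670.0, -141.3, 137.6]
tcp_rot: [-3.139, -0.001, 1.653]
contact_force: [-0.3, 0.1, -0.7]
opening: 0.304
grasp_force: 0.0
clock: 30.82
eef_pos: [669.7, -141.7, 139.1]
tcp_rot: [-3.139, -0.0, 1.653]
contact_force: [-4.9, 0.0, 0.1]
opening: 0.081
grasp_force: 32.6
t 30.82 rot [-0.003 -0.    -0.001] dxyz after [ 0.5 -1.2  1.1] before [ 0.5 -1.2  1.1] q6 -0.292 F [-4.9  0.   0.1] M [-0.074  0.774 -0.015]
clock: 31.23
eef_pos: [669.5, -141.7, 138.2]
tcp_rot: [-3.139, 0.001, 1.148]
contact_force: [-6.2, -0.1, 3.1]
opening: 0.081
grasp_force: 32.8
t 31.23 rot [-0.003  0.    -0.506] dxyz after [ 0.5 -1.   0.2] before [-0.  -1.1  0.2] q6 0.213 F [-6.2 -0.1  3.1] M [-0.075  1.04   0.126]
clock: 31.48
eef_pos: [669.5, -141.6, 137.9]
tcp_rot: [-3.139, 0.002, 1.001]
contact_force: [-6.9, -1.0, 4.3]
opening: 0.081
grasp_force: 32.8
t 31.48 rot [-0.003  0.001 -0.653] dxyz after [ 0.5 -0.9 -0.1] before [-0.2 -1.  -0.1] q6 0.36 F [-6.9 -1.   4.3] M [-0.079  1.146  0.129]
```

```bash
python3 steer.py '0 0 .05 0 0 .1 0'; python3 go.py 3 1.654 138
python3 steer.py '0 0 .05 0 0 .1 0'; python3 go.py 3 1.654 138
```

```text
clock: 31.57
eef_pos: [669.5, -141.6, 137.8]
tcp_rot: [-3.139, 0.002, 0.951]
contact_force: [-6.2, -0.8, 4.4]
opening: 0.078
grasp_force: 32.8
t 31.57 rot [-0.003  0.001 -0.703] dxyz after [ 0.5 -0.9 -0.2] before [-0.2 -1.  -0.2] q6 0.41 F [-6.2 -0.8  4.4] M [-0.029  1.047  0.075]
clock: 31.65
eef_pos: [669.4, -141.6, 137.7]
tcp_rot: [-3.139, 0.002, 0.901]
contact_force: [-6.9, -0.1, 4.0]
opening: 0.079
grasp_force: 32.9
t 31.65 rot [-0.003  0.001 -0.753] dxyz after [ 0.4 -0.8 -0.3] before [-0.3 -0.9 -0.3] q6 0.46 F [-6.9 -0.1  4. ] M [-0.023  1.103  0.091]
```

```bash
python3 steer.py '0 0 .05 0 0 .1 0'; python3 go.py 3 1.654 138
```

```text
clock: 31.73
eef_pos: [669.4, -141.6, 137.6]
tcp_rot: [-3.139, 0.002, 0.851]
contact_force: [-8.4, 1.0, 2.9]
opening: 0.079
grasp_force: 32.9
t 31.73 rot [-0.003  0.001 -0.803] dxyz after [ 0.4 -0.9 -0.4] before [-0.3 -0.9 -0.4] q6 0.51 F [-8.4  1.   2.9] M [-0.024  1.17   0.039]
```

```bash
python3 steer.py '0 0 .05 0 0 .1 0'; python3 go.py 3 1.654 138
python3 steer.py '0 0 .05 0 0 .1 0'; python3 go.py 3 1.654 138
```

```text
clock: 31.82
eef_pos: [669.4, -141.6, 137.6]
tcp_rot: [-3.139, 0.002, 0.801]
contact_force: [-6.2, 0.6, 2.9]
opening: 0.083
grasp_force: 32.9
t 31.82 rot [-0.003  0.001 -0.853] dxyz after [ 0.4 -0.8 -0.4] before [-0.4 -0.9 -0.4] q6 0.56 F [-6.2  0.6  2.9] M [0.024 1.127 0.135]
clock: 31.9
eef_pos: [669.4, -141.6, 137.5]
tcp_rot: [-3.139, 0.002, 0.751]
contact_force: [-7.6, -1.0, 5.0]
opening: 0.079
grasp_force: 36.8
t 31.9 rot [-0.003  0.001 -0.903] dxyz after [ 0.5 -0.8 -0.5] before [-0.4 -0.9 -0.5] q6 0.61 F [-7.6 -1.   5. ] M [-0.002  1.217  0.61 ]
```

```bash
python3 steer.py '0 0 .05 0 0 .1 0'; python3 go.py 3 1.654 138
```

```text
clock: 31.98
eef_pos: [669.4, -141.6, 137.5]
tcp_rot: [-3.139, 0.003, 0.702]
contact_force: [-7.9, 0.7, 5.9]
opening: 0.08
grasp_force: 50.0
t 31.98 rot [-0.003  0.001 -0.952] dxyz after [ 0.4 -0.8 -0.5] before [-0.5 -0.8 -0.5] q6 0.659 F [-7.9  0.7  5.9] M [0.051 1.364 0.921]
```

Screw3 bottomed too. I'll let go, rise clear and take one last look.

```bash
python3 steer.py '0 0 -.07 0 0 0 .4;0 0 0 0 0 0 .4;0 0 0 0 0 -10 .4;0 0 0 0 0 -25 .4;0 0 0 0 0 -35 .4'
python3 steer.py '0 0 0 0 0 -40 .4;0 0 0 0 0 -40 .4;0 0 0 0 0 0 .4'
python3 - <<'E'
from rig import r
import cv2,numpy as np
a=r.grab_frame("side")[:,:,::-1]
cv2.imwrite("pics/end.png",cv2.resize(a[190:450,220:520],(690,598),interpolation=cv2.INTER_CUBIC))
b=cv2.imread("pics/side0.png"); d=cv2.absdiff(a[:,:320],b[:,:320]); print(r.sense()["contact_force"])
E
```

```text
clock: 32.4
eef_pos: [669.5, -141.3, 205.9]
tcp_rot: [-3.138, 0.003, 0.771]
contact_force: [0.6, 0.3, -0.4]
opening: 0.404
grasp_force: 0.0
clock: 32.65
eef_pos: [674.8, -142.4, 297.8]
tcp_rot: [3.13, -0.008, 0.771]
contact_force: [0.7, -1.0, 1.6]
opening: 0.398
grasp_force: 0.0
[0.73697902 0.29488538 0.27998589]
```

View pics/end.png

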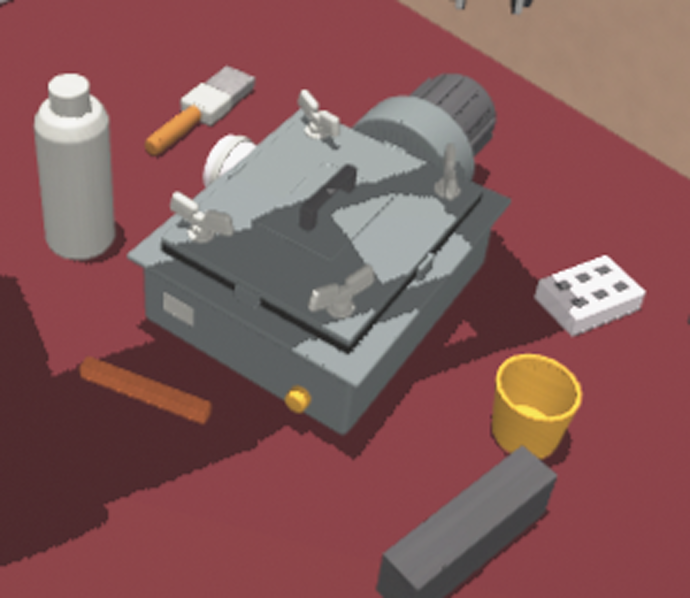

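The cover lies level and the gasket edge looks even all round. All the screws are seated, the can, stone, tin, insert, brush and parallel are undisturbed, and the arm is clear.

```bash
python3 -c "
from rig import r
print(r.sign_off())"
```

```text
the job is handed in; nothing more can be done
None
```

All four wing screws were first run 1.1 rad down, then tightened to their stops in cross order (2–4–1–3); the cover looks level, nothing around the box was disturbed, and I handed the job in at about 33 s of the 72 s allowed.

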